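Seat the project box in the holding jig

TASK

Pick up the small black project box, the oblong one with a screw at each corner of its lid, and set it down in the holding jig (dark steel plate with two bright cheeks) so that it lies flat on the jig's floor, lengthwise and square in the nest, one half between the two cheeks, its end close to the stop. The cheeks leave no room for fingers, so hold the box by its other half; do not drop it in, and do not shove the mouse or the roll of black tape out of place.

Things in the scene. Friction and masses are not known exactly. Their poses are not given: they have to be found in the camera images.
- box_center (a point): Centre (half-way up) of the loose black oblong project box: 45 mm along its own x (grip across this), 75 mm along its own y, 24 mm high (small screw heads rise 2 mm more at the corners), z up, 60 to 130 g. It starts flat on the bench among other things; either end may go into the jig first.
- nest (a point): Seat of the box centre in the fixed jig, 12 mm over its floor, 22 mm over the bench. x points from open end to stop (face at x +45 mm, 20 mm high); box's 75 mm side along x. Cheeks from x 0 to +45, inner faces at y +-27 for 22 mm up, then flaring to +-35 at their top, 36 mm up. At x under 0 only the bare floor plate (to x -56, y +-62, 10 mm thick): grip the box some 22 mm from its centre to -x.
- mouse: A black computer mouse, rounded, 102 x 62 x 34 mm, loose on the bench: leave it alone. Origin: centre of its underside.
- black_tape: A roll of black tape lying flat, 66 mm across, 19 mm high, loose on the bench: leave it alone. Origin: centre of its underside.
Things that resemble listed ones, but are neither listed nor needed, are in the scene too. Leave any blue or orange look-alike of the part that bears box_center alone.

How it is judged:
At the end, for the whole second after the job is handed in: The box lies still and flat in the jig (level within 6 degrees, centre within 5 mm of its seated height), its centre within 20 mm of the nest point seen from above and its long side within 15 degrees of the nest's length (horizontal distance between box_center and nest below 0.02 m and z of box_center in the frame of nest between -0.005 and 0.005 m and angle between the y axis of box_center and the x axis of nest, either way round below 0.26 rad and angle between box_center's own z axis and vertical below 0.1 rad and linear speed of project_box below 0.02 m/s); the robot touches nothing.
It fails at once if the box is let go more than 15 mm above its seat in the jig (horizontal distance between box_center and nest below 0.07 m and z of box_center in the frame of nest above 0.015 m and contact force between project_box and anything else below 0.05 N).
It fails at once if the mouse is moved by more than 30 mm (distance of mouse from where it was at the start of the episode above 0.03 m).
It fails at once if the roll of black tape is moved by more than 30 mm (distance of black_tape from where it was at the start of the episode above 0.03 m).
It also fails if it takes over 32 s, if anything falls off the work surface, if the arm or the gripper's body presses on something with over 40 N, if the wrist force passes 120 N, or if a joint passes its speed limit or range.

ROBOT

A 6-joint arm with a two-finger parallel gripper is mounted at the origin on a cart in front of the work surface, level with it; the furniture and walls round the work are solid. World frame = base frame: x ahead of the robot, y to its left, z up, the work surface at z = 0. Lengths are in m, angles in rad, forces in N, time in s.
With the tool pointing down it reaches from about 0.275 to 0.975 m from the base axis. Payload 8.4 kg.
Tool frame: the origin (TCP) lies at the very end of the fingers, on their centre line; the grasp point (between the pads) lies 19 mm behind it; z points along the fingers, y is the line along which they close (so a half turn about z gives the same grasp; the last joint's range is limited). The gripper opens to 92 mm and grips with 3 to 60 N. Pads are 20 mm wide; open, the fingers measure 128 mm over their backs; the gripper's body (75 mm by 189 mm) begins 69 mm behind the grasp point.
Start: joints at [1.185, 0.353, 1.633, -0, 1.155, -0.002], TCP at [0.234, 0.58, 0.215] pointing down, gripper open.
Joint ranges: [-2.63, 2.63], [-0.92, 2.1], [0.06, 2.66], [-1.3, 4.44], [0, 2.69], [-3.02, 3.02]. Speed limits (rad/s): [2.22, 2.22, 2.79, 3.14, 3.14, 3.14].

INTERFACE

Orientations are given as a rotation vector (axis times angle).
In Python, from bench import arm gives the robot as it stands.
- The arm moves only by the tool step_arm, never from a script. Its argument "steps" is a list of rows, each a list of 4 numbers: the shift along the tool's x, y, z scaled (see below), then the turn about the tool's z scaled (see below). A call has 1 to 12 rows; each row is the pose to reach, as a shift and turn from the pose commanded when the call began, along the tool's axes at that moment, turning the shorter way round; what a row does not reach only later rows make up. The controller multiplies each number of a shift by 200 mm and each number of a turn by 360 degrees. A row lasts 1/8 s, in which the tool goes at most 62.5 mm and 10.7 degrees, less where a joint would pass 70% of its speed; a pose out of reach is approached as far as the arm can. A call with a number of a shift or a turn outside -1 to 1 is refused whole. A call with a gripper value outside its range is refused whole. "grip" is the opening, from -1 (shut) to 1 (fully open), set as the call begins (left out, the last holds). The fingers move at their own pace and stop on an object; "squeeze" is the grip in N (left out, the last holds). Time passes only in rows, so rows that repeat a pose let the fingers close. It gives the time, the measured TCP pose, the force, the opening and the grip force at its end, in the units of the state.
- arm.read_state(): the state, without advancing time (a new reading comes with each control period).
- arm.capture(name): name is "side" or "top"; returns (picture, depth): 400x640x3 uint8, red, green, blue; 400x640 float32, m along the optical axis (not along the pixel's ray), 0 where there is no reading.
- arm.calibration(name): a dict with "intrinsics" (3x3 intrinsics, pixels), "eye" and "rotation" of the camera in the world. Camera axes: x right, y down, z forward; pixel columns grow to the right and rows downward; lengths in m; the calibration is good to about 2 mm. A picture is of the moment at which its call begins. calibration takes no time and is no camera call.
- arm.sign_off(): hands the job in; it is judged then, once.
The state is a dict: "time": time; "q": joint angles; "qvel": joint speeds; "joint_torque": joint torques, N m; "tcp_pos": TCP position; "ee_rot": TCP orientation; "contact_force": force on the tool from outside, world axes, zero at the start; "ft_torque": the same for the moment, N m; "finger_gap": finger opening in m; "finger_force": force on a finger pad.
Only numpy, scipy, OpenCV 4.12 (cv2) and the standard library are available. Lean on these libraries where they do the work, as an engineer would, in place of code of your own. Each camera call takes 0.05 s, during which the arm holds its last target. There are 200 camera calls.

## Working session

There is one attempt and no reset: what is moved stays moved. The work goes in short steps, Python scripts to look and compute and a tool call to move; the robot and the scene stay as the last step left them, time stands still between calls to the robot, and variables do not carry over. Pictures are saved under pics/ and viewed, at most 10 in all, crops included, and the job is handed in when it is done.

Besides the shell and the picture viewer there is one more tool, called after "Request:" by a JSON object that holds its "fn" and its "kwargs", one argument or row to a line. step_arm: Moves the arm, as the interface text tells. Its arguments: {"type":"object","properties":{"steps":{"type":"array","items":{"type":"array","items":{"type":"number","minimum":-1,"maximum":1}}},"grip":{"type":"number"},"squeeze":{"type":"number"}},"required":["steps"]}

```bash
mkdir -p pics
python3 - <<'E'
from bench import arm
import cv2,numpy as np
for n in("top","side"):
    p,d=arm.capture(n); np.savez(f"pics/{n}0.npz",p=p,d=d)
    cv2.imwrite(f"pics/{n}0.png",p[:,:,::-1])
    print(n,arm.calibration(n))
s=arm.read_state();print(s)
E
```

```text
top {'intrinsics': array([[423.03583158,   0.        , 309.39580478],
       [  0.        , 423.03583158, 192.56903148],
       [  0.        ,   0.        ,   1.        ]]), 'eye': array([ 0.35637433, -0.06802662,  1.11018563]), 'rotation': array([-2.13895048,  2.16977938, -0.12308172])}
side {'intrinsics': array([[482.92897718,   0.        , 321.68554493],
       [  0.        , 482.92897718, 194.21735857],
       [  0.        ,   0.        ,   1.        ]]), 'eye': array([ 0.23212824, -1.0420139 ,  0.82163041]), 'rotation': array([-2.20587278,  0.24937527, -0.14438183])}
{'time': 0.1, 'q': array([ 1.18459537e+00,  3.53586108e-01,  1.63407034e+00,  2.35682406e-05,
        1.15516862e+00, -2.39093569e-03]), 'qvel': array([-0.00065023, -0.00019818, -0.00356044, -0.00100828,  0.00070141,
       -0.00089299]), 'joint_torque': array([ 5.20860249e-04, -5.94912279e+01, -3.34932303e+01,  6.97774929e-02,
        1.84406724e-02, -3.85430678e-05]), 'tcp_pos': array([0.23385531, 0.57912164, 0.21392972]), 'ee_rot': array([-5.99158863e-01, -3.08366366e+00,  1.89273923e-03]), 'contact_force': array([-0.16940748, -0.57491214,  0.58502548]), 'ft_torque': array([-0.00984499, -0.00191386, -0.0135169 ]), 'finger_force': 0.0, 'finger_gap': 0.0919612021640542}
```

View pics/top0.png

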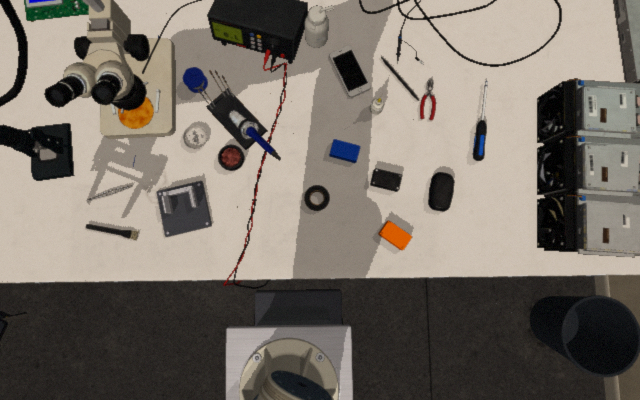

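View pics/side0.png

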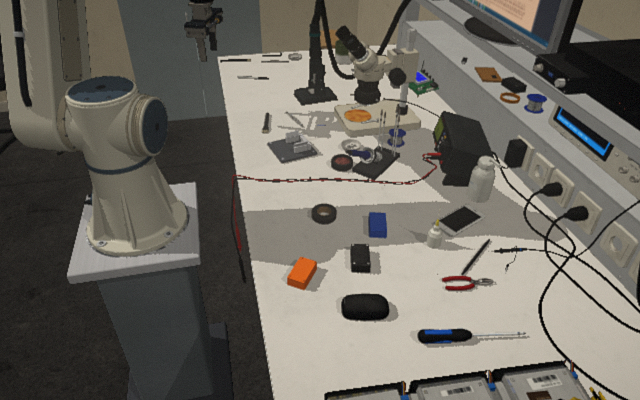

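Top view: box at about (386,178), jig at (185,207), mouse at (441,191), tape at (317,197), with the blue and orange look-alikes near the box. I'll enlarge the box and the jig.

```bash
cat > h.py <<'E'
import numpy as np,cv2
from scipy.spatial.transform import Rotation as R
from bench import arm
def ray(n,u,v,z):
    c=arm.calibration(n);K=c["intrinsics"];r=c["rotation"];M=R.from_rotvec(r).as_matrix() if np.ndim(r)==1 else r
    d=M@np.linalg.solve(K,[u,v,1.]);return c["eye"]+d*(z-c["eye"][2])/d[2]
def cloud(n,d):
    c=arm.calibration(n);K=c["intrinsics"];M=R.from_rotvec(c["rotation"]).as_matrix()
    v,u=np.indices(d.shape)
    return (np.stack([(u-K[0,2])/K[0,0]*d,(v-K[1,2])/K[1,1]*d,d],-1)@M.T)+c["eye"]
E
python3 - <<'E'
from h import *
f=np.load("pics/top0.npz");p=f["p"][:,:,::-1]
a=cv2.resize(p[160:200,360:410],None,fx=8,fy=8,interpolation=cv2.INTER_CUBIC)
b=cv2.resize(p[170:245,150:220],None,fx=5.5,fy=5.5,interpolation=cv2.INTER_CUBIC)
b=b[:400] if len(b)>400 else b
c=np.zeros((420,800,3),np.uint8);c[:a.shape[0],:a.shape[1]]=np.clip(a*1.5,0,255);c[:b.shape[0],405:405+b.shape[1]]=b;cv2.imwrite("pics/c.png",c)
C=cloud("top",f["d"])
print("box z");print((C[168:192:3,366:408:4,2]*1000).round().astype(int))
print("jig z");print((C[172:242:3,152:218:3,2]*1000).round().astype(int))
E
```

```text
box z
[[  -1    0   -1    3   -2   -2   -3    2    2    2   -1]
 [  -2    4   20   25   22   26    2 1110    0   -1   -2]
 [   0   -2   24   26   26   25   29   26   23   -2    4]
 [  -2    2   23   25   24   27   28   23   24    0   -3]
 [   2    2   24   25   28   26   25   24   25   -3    2]
 [   1    5   24   25   27   24   26   27   30    1    5]
 [   2    0   -1   11   23   24   22   28   25    1    0]
 [   1    0   -1   -1    1    1   11   24   23    3   -1]]
jig z
[[   2    4    3   -1    0    0    2    3    1    2   -1    3    2    2
     3    3    2    1    1   -1    2 1110]
 [   3   -2    5   -1    2    1    1   -1    1    3    3    1    4    4
    -1    1   -1    0    2   -2    0    1]
 [   3   -1    1    5    1    1    2    3    2    1    3    3    0    3
     1   -2    1    2   -2   -1    6    1]
 [   5    2    0    3    0    2   -2    1   -1   -1    3    1    2    2
     1    5   12    4    2    1    3    5]
 [   1    1    2    3    6    1    2    3    0   -1    2   14    8   11
     9   14   11    2   -1    2    2    2]
 [   2    3   -2    0    1    1    6   14   12  
[... 1437 characters left out ...]
  0    0]
 [  -1    4    2    3   10   12   13   10   12   11   13   10   14   12
    12   11   10   10    7   11   -1    3]
 [   2   -1    0    3   12   15    9   14   11   11   11   10   10   13
    12   10   -1    3    1    2    0    0]
 [   1    1   -1   -1   15   13    9   12    9    9    6    7    2    4
     2    0    0    3    2   -1    2    3]
 [   3    0    2    3    3   11   13    2   -1    1    1    1   -5    2
     1   -1    2    1    3    1    0   -3]
 [   0    3    0    3    6    1    0    4    2   -2    0    1    2    2
     5    1    1    2    0    1   -1    1]
 [  -2    2    3    1   -2    3    1    0    2    1    2    1    6    5
     1    1    2    3    2    1    2    4]]
```

View pics/c.png

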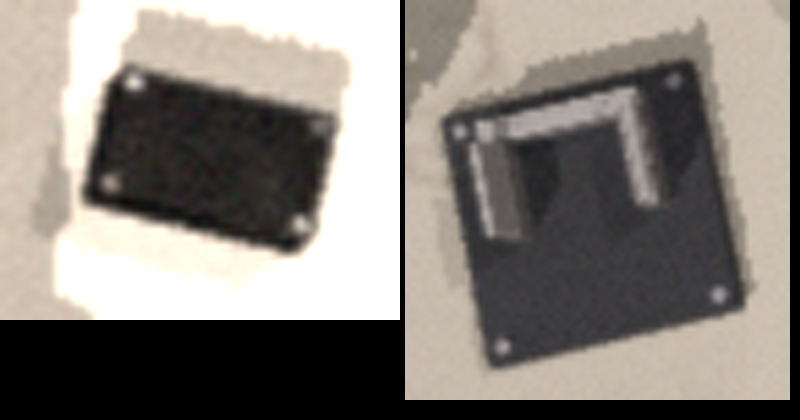

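The crop shows the box's four lid screws and the jig's plate corners, with the stop at the top edge and the open end facing the robot. Next I'll turn these points into positions.

```bash
cat > m.py <<'E'
from h import *
def P(x,y,s,ox,oy,z,x0=0): return ray("top",(x-x0+.5)/s-.5+ox,(y+.5)/s-.5+oy,z)
b=np.array([P(*q,8,360,160,.026) for q in[(134,82),(320,125),(301,224),(110,183)]])
print("box scr",b.round(4),"c",b.mean(0).round(4))
l=(b[1]-b[0]+b[2]-b[3])[:2];print("box long yaw",np.degrees(np.arctan2(l[1],l[0])),np.linalg.norm(b[1]-b[0]),np.linalg.norm(b[2]-b[1]))
bt=np.array([P(*q,8,360,160,.024) for q in[(120,66),(335,115),(298,252),(84,200)]]);print("box corners c",bt.mean(0).round(4))
j=np.array([P(*q,5.5,150,170,.010,405) for q in[(443,118),(692,60),(745,305),(492,368)]])
s=np.array([P(*q,5.5,150,170,.010,405) for q in[(460,132),(674,80),(718,294),(503,346)]])
for k in(j,s):
    ax=(k[0]-k[3]+k[1]-k[2])[:2];ay=(k[0]-k[1]+k[3]-k[2])[:2]
    print(k.round(4),"yaw",np.degrees(np.arctan2(ax[1],ax[0])),np.degrees(np.arctan2(-ay[0],ay[1])),"len",np.linalg.norm(ax)/2,"wid",np.linalg.norm(ay)/2,"c",k.mean(0)[:2])
a=np.radians(float(__import__('sys').argv[1]));x=np.array([np.cos(a),np.sin(a)]);y=np.array([-x[1],x[0]])
rear=(j[2]+j[3])[:2]/2;c=(j.mean(0)+s.mean(0))[:2]/2
o=c+x*((rear-c)@x+.056);print("nest",o)
C=cloud("top",np.load("pics/top0.npz")["d"])[170:245,150:222].reshape(-1,3)
L=np.c_[(C[:,:2]-o)@x,(C[:,:2]-o)@y,C[:,2]]
h=L[(L[:,2]>.02)&(L[:,2]<.06)]
pl=L[(L[:,2]>.006)&(L[:,2]<.016)]
print("plate pts range",np.percentile(pl[:,:2],[1,99],axis=0))
for lo,hi in((.0,.02),(.02,.04)):
  for sg in(1,-1):
    k=h[(h[:,0]>lo)&(h[:,0]<hi)&(h[:,1]*sg>0)];print(lo,sg,len(k),np.percentile(k[:,1],[3,50,97]).round(4))
k=h[abs(h[:,1])<.02];print("stop x",np.percentile(k[:,0],[3,50,97]).round(4))
k=h[(abs(h[:,1])>.027)];print("cheek x",np.percentile(k[:,0],[3,97]).round(4))
E
python3 m.py 13
```

```text
box scr [[ 0.5467 -0.2345  0.026 ]
 [ 0.5316 -0.2942  0.026 ]
 [ 0.4994 -0.2868  0.026 ]
 [ 0.5137 -0.2257  0.026 ]] c [ 0.5228 -0.2603  0.026 ]
box long yaw -103.6505989673757 0.06153210051920941 0.03307459660352548
box corners c [ 0.5217 -0.2583  0.024 ]
[[0.5017 0.3422 0.01  ]
 [0.528  0.2233 0.01  ]
 [0.4104 0.1961 0.01  ]
 [0.3824 0.3153 0.01  ]] yaw 12.835355497506427 12.834035387044683 len 0.12148897540507266 wid 0.12207862871209468 c [0.45562585 0.26924042]
[[0.4949 0.3338 0.01  ]
 [0.5184 0.2318 0.01  ]
 [0.4158 0.209  0.01  ]
 [0.3927 0.3104 0.01  ]] yaw 12.692953616482566 12.917373146901467 len 0.10498233887722362 wid 0.10435537201199507 c [0.45543302 0.27125814]
nest [0.4507772  0.26915214]
plate pts range [[-0.0565519  -0.06175953]
 [ 0.06586538  0.06086419]]
0.0 1 60 [0.0263 0.0315 0.0376]
0.0 -1 46 [-0.0391 -0.0369 -0.0288]
0.02 1 61 [0.0265 0.0313 0.0383]
0.02 -1 42 [-0.0397 -0.0378 -0.0292]
stop x [0.0439 0.0489 0.0552]
cheek x [-0.0004  0.0538]
```

```bash
cat > plan.py <<'E'
import sys
from h import *
# usage: plan.py x y z yaw_of_tool_y_deg
def go(p,yaw):
    s=arm.read_state();M=R.from_rotvec(s["ee_rot"]).as_matrix()
    y0=np.degrees(np.arctan2(M[1,1],M[0,1]));d=(yaw-y0+90)%180-90
    t=M.T@(np.array(p)-s["tcp_pos"])
    print("t",round(s["time"],2),"tcp",s["tcp_pos"].round(4),"yawy",y0.round(2),"tilt",np.degrees(np.arccos(-M[2,2])).round(2),"q",s["q"].round(2),"gap",s["finger_gap"].round(4),"F",s["finger_force"])
    print("shift scaled",(t/.2).round(4),"turn scaled",round(-d/360,4),"(dyaw",d.round(1),")")
if __name__=="__main__":
    a=list(map(float,sys.argv[1:]));go(a[:3],a[3])
E
python3 - <<'E'
from plan import *
d=np.radians(76.35);g=np.array([.522,-.2595])-.022*np.array([np.cos(d),np.sin(d)]);print("pick A",g, "pick B",2*np.array([.522,-.2595])-g)
e=np.radians(12.8);n=np.array([.4508,.2692]);q=n-.022*np.array([np.cos(e),np.sin(e)]);print("place",q)
go([*g,.15],-13.65)
f=np.load("pics/top0.npz");C=cloud("top",f["d"]).reshape(-1,3);C=C[(C[:,2]>.03)&(C[:,2]<.9)&(C[:,0]>.2)]
for c,yw,nm in((g,-13.65,"pick"),(q,102.8,"place")):
    a=np.radians(yw);u=np.array([np.cos(a),np.sin(a)]);r=C[:,:2]-c
    m=(abs(r@u)<.11)&(abs(r@[-u[1],u[0]])<.06);print(nm,np.percentile(C[m,2],[50,99]))
    m=(np.hypot(*r.T)<.2)&(C[:,2]>.08);print(len(C[m]),C[m].mean(0) if m.any() else"")
m=(C[:,0]<.62)&(abs(C[:,1])<.35)&(C[:,2]>.06);print("corridor",m.sum(),C[m][::max(1,m.sum()//8)].round(2))
E
```

```text
pick A [ 0.51680822 -0.28087862] pick B [ 0.52719178 -0.23812138]
place [0.42934671 0.26432593]Traceback (most recent call last):
  File "<stdin>", line 4, in <module>
  File "plan.py", line 8, in go
    print("t",round(s["time"],2),"tcp",s["tcp_pos"].round(4),"yawy",y0.round(2),"tilt",np.degrees(np.arccos(-M[2,2])).round(2),"q",s["q"].round(2),"gap",s["finger_gap"].round(4),"F",s["finger_force"])
                                                                                                                                                         ^^^^^^^^^^^^^^^^^^^^^
AttributeError: 'float' object has no attribute 'round'
```

```bash
sed -i 's/s\["finger_gap"\].round(4)/round(s["finger_gap"],4)/' plan.py
python3 - <<'E'
from plan import *
g=np.array([.5168,-.2809]);q=np.array([.4293,.2643])
go([*g,.15],-13.65)
f=np.load("pics/top0.npz");C=cloud("top",f["d"]).reshape(-1,3);C=C[(C[:,2]>.03)&(C[:,2]<.9)&(C[:,0]>.2)]
for c,yw,nm in((g,-13.65,"pick"),(q,102.8,"place")):
    a=np.radians(yw);u=np.array([np.cos(a),np.sin(a)]);r=C[:,:2]-c
    m=(abs(r@u)<.11)&(abs(r@[-u[1],u[0]])<.06);print(nm,np.percentile(C[m,2],[50,99]) if m.any() else "")
    m=(np.hypot(*r.T)<.2)&(C[:,2]>.08);print(len(C[m]),C[m].mean(0) if m.any() else"")
m=(C[:,0]<.62)&(abs(C[:,1])<.35)&(C[:,2]>.06);print("corridor",m.sum(),C[m][::max(1,m.sum()//8)].round(2))
E
```

```text
t 0.1 tcp [0.2339 0.5791 0.2139] yawy 68.01 tilt 0.07 q [ 1.18  0.35  1.63  0.    1.16 -0.  ] gap 0.092 F 0.0
shift scaled [-2.922  -3.4571  0.3238] turn scaled 0.2268 (dyaw -81.7 )
pick [0.03021547 0.03080416]
0 
place [0.04261996 0.05114808]
0 
corridor 213 [[0.62 0.07 0.1 ]
 [0.61 0.05 0.1 ]
 [0.6  0.06 0.11]
 [0.6  0.04 0.12]
 [0.59 0.05 0.11]
 [0.58 0.04 0.13]
 [0.58 0.02 0.13]
 [0.57 0.02 0.14]
 [0.56 0.01 0.14]]
```

Request:
{"fn": "step_arm", "kwargs": {
  "steps": [
    [-0.1,-0.12,0,0.028],
    [-0.2,-0.24,0,0.056],
    [-0.31,-0.37,0,0.085],
    [-0.42,-0.5,0,0.113],
    [-0.53,-0.63,0,0.141],
    [-0.64,-0.76,0,0.17],
    [-0.75,-0.88,0,0.198],
    [-0.85,-1,0,0.2268]
  ],
  "grip": 1,
  "squeeze": 30
}}

```text
time: 1.1
tcp_pos: [0.3169, 0.3292, 0.2144]
ee_rot: [2.475, 1.935, -0.001]
contact_force: [-0.4, -0.7, -0.5]
finger_gap: 0.0922
finger_force: 0.0
```

```bash
python3 plan.py .5168 -.2809 .12 -13.65
```

```text
t 1.1 tcp [0.3169 0.3292 0.2144] yawy -13.98 tilt 0.02 q [ 0.8   0.09  1.98 -0.    1.08  1.05] gap 0.0922 F 0.0
shift scaled [-2.7188  1.7068  0.4727] turn scaled -0.0009 (dyaw 0.3 )
```

Request:
{"fn": "step_arm", "kwargs": {
  "steps": [
    [-0.25,0.16,0,0],
    [-0.5,0.32,0,0],
    [-0.75,0.48,0,0],
    [-1,0.64,0,0]
  ]
}}

```text
time: 1.6
tcp_pos: [0.3942, 0.1041, 0.2146]
ee_rot: [2.469, 1.942, 0.001]
contact_force: [1.9, 1.4, 0.9]
finger_gap: 0.0917
finger_force: 0.0
```

Request:
{"fn": "step_arm", "kwargs": {
  "steps": [
    [-0.25,0.16,0,0],
    [-0.5,0.32,0,0],
    [-0.75,0.48,0,0],
    [-1,0.64,0,0],
    [-1,0.64,0,0]
  ]
}}

```text
time: 2.22
tcp_pos: [0.472, -0.122, 0.2143]
ee_rot: [2.473, 1.936, -0.0]
contact_force: [-0.1, 0.6, 0.4]
finger_gap: 0.0919
finger_force: 0.0
```

```bash
python3 plan.py .5168 -.2809 .12 -13.65
```

```text
t 2.23 tcp [ 0.472  -0.122   0.2143] yawy -13.89 tilt 0.04 q [-0.26  0.14  1.92 -0.    1.08 -0.01] gap 0.0919 F 0.0
shift scaled [-0.7171  0.4081  0.4721] turn scaled -0.0007 (dyaw 0.2 )
```

Request:
{"fn": "step_arm", "kwargs": {
  "steps": [
    [-0.25,0.14,0,0],
    [-0.5,0.28,0.1,0],
    [-0.717,0.408,0.35,0],
    [-0.717,0.408,0.55,0],
    [-0.717,0.408,0.65,0],
    [-0.717,0.408,0.65,0],
    [-0.717,0.408,0.65,0]
  ]
}}

```text
time: 3.1
tcp_pos: [0.5173, -0.2768, 0.0855]
ee_rot: [2.468, 1.942, 0.001]
contact_force: [-0.5, -0.2, 0.3]
finger_gap: 0.0915
finger_force: 0.0
```

Run:
```python
from plan import *
go([.5168,-.2809,.0035],-13.65)
p,d=arm.capture("side");c=p[180:330,280:440,::-1];a=cv2.resize(c,None,fx=3.5,fy=3.5,interpolation=cv2.INTER_CUBIC)
cv2.imwrite("pics/s1.png",np.clip(a*1.4,0,255))
```

```text
t 3.1 tcp [ 0.5173 -0.2768  0.0855] yawy -13.6 tilt 0.05 q [-0.49  0.45  1.82  0.    0.87 -0.26] gap 0.0915 F 0.0
shift scaled [-0.0205  0.0021  0.4102] turn scaled 0.0001 (dyaw -0.1 )[ WARN:0@1.577] global loadsave.cpp:1063 imwrite_ Unsupported depth image for selected encoder is fallbacked to CV_8U.
```

View pics/s1.png

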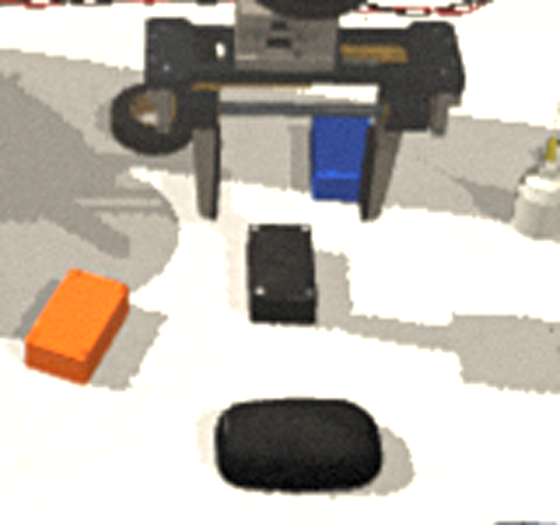

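The side crop shows the open fingers centred over the black box (about (281,270)), and the mouse, tape and look-alikes are clear of them. I'll go down and grip.

Request:
{"fn": "step_arm", "kwargs": {
  "steps": [
    [-0.02,0.002,0.12,0],
    [-0.02,0.002,0.25,0],
    [-0.02,0.002,0.35,0],
    [-0.02,0.002,0.41,0],
    [-0.02,0.002,0.41,0],
    [-0.02,0.002,0.41,0]
  ]
}}

```text
time: 3.9
tcp_pos: [0.5167, -0.2815, 0.0033]
ee_rot: [2.469, 1.941, 0.001]
contact_force: [1.0, 1.2, 0.6]
finger_gap: 0.092
finger_force: 0.0
```

Request:
{"fn": "step_arm", "kwargs": {
  "steps": [
    [0,0,0,0],
    [0,0,0,0],
    [0,0,0,0],
    [0,0,0,0],
    [0,0,0,0],
    [0,0,0,0]
  ],
  "grip": -1,
  "squeeze": 30
}}

```text
time: 4.65
tcp_pos: [0.5162, -0.2813, 0.0026]
ee_rot: [2.469, 1.942, 0.0]
contact_force: [0.3, 0.1, -0.0]
finger_gap: 0.0446
finger_force: 29.9
```

Gripped: the gap is 44.6 mm, which matches the 45 mm box. Now I'll lift.

Request:
{"fn": "step_arm", "kwargs": {
  "steps": [
    [0,0,-0.1,0],
    [0,0,-0.3,0],
    [0,0,-0.55,0],
    [0,0,-0.8,0],
    [0,0,-1,0],
    [0,0,-1,0],
    [0,0,-1,0]
  ]
}}

```text
time: 5.52
tcp_pos: [0.5156, -0.281, 0.2026]
ee_rot: [-2.469, -1.942, 0.0]
contact_force: [-0.6, -0.2, -1.1]
finger_gap: 0.0448
finger_force: 29.9
```

Run:
```python
from plan import *
go([.4293,.2643,.2],-77.2)
p,d=arm.capture("side");c=p[60:270,250:450,::-1];a=cv2.resize(c,None,fx=2.8,fy=2.8,interpolation=cv2.INTER_CUBIC)
cv2.imwrite("pics/s2.png",a)
```

```text
t 5.53 tcp [ 0.5156 -0.281   0.2026] yawy -13.64 tilt 0.02 q [-0.5   0.31  1.73 -0.    1.11 -0.26] gap 0.0448 F 29.86500173807144
shift scaled [ 2.5477 -1.0622  0.0133] turn scaled 0.1766 (dyaw -63.6 )
```

View pics/s2.png

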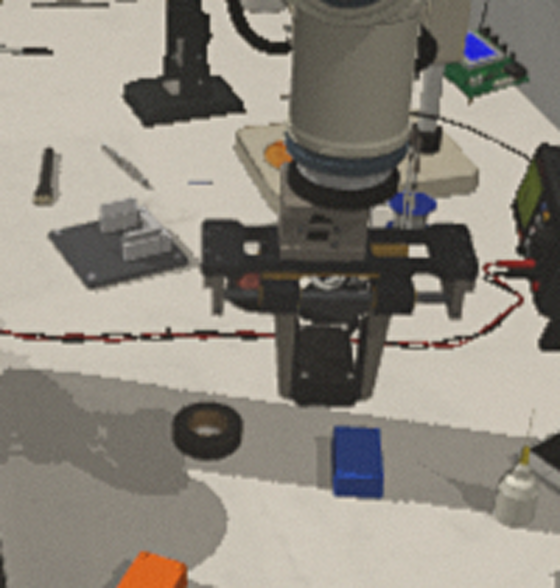

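The side view shows the box held level between the fingers at about (325,365). I'll carry it to the jig.

Request:
{"fn": "step_arm", "kwargs": {
  "steps": [
    [0.1,-0.04,0,0.022],
    [0.22,-0.09,0,0.044],
    [0.34,-0.14,0,0.066],
    [0.46,-0.19,0,0.088],
    [0.59,-0.24,0,0.11],
    [0.72,-0.3,0,0.132],
    [0.85,-0.35,0,0.155],
    [0.98,-0.41,0,0.1766],
    [0.98,-0.41,0,0.1766]
  ]
}}

```text
time: 6.7
tcp_pos: [0.4814, -0.0701, 0.2013]
ee_rot: [-3.121, -0.353, 0.005]
contact_force: [0.2, 0.3, -0.3]
finger_gap: 0.045
finger_force: 29.9
```

```bash
python3 plan.py .4293 .2643 .2 -77.2
```

```text
t 6.7 tcp [ 0.4814 -0.0701  0.2013] yawy -77.08 tilt 0.17 q [-0.15  0.15  1.93  0.    1.06  1.2 ] gap 0.045 F 29.866088032722473
shift scaled [ 0.12   -1.6878  0.0082] turn scaled 0.0003 (dyaw -0.1 )
```

Request:
{"fn": "step_arm", "kwargs": {
  "steps": [
    [0.02,-0.22,0,0],
    [0.04,-0.45,0,0],
    [0.06,-0.68,0,0],
    [0.06,-0.85,0,0]
  ]
}}

```text
time: 7.2
tcp_pos: [0.4566, 0.0977, 0.2019]
ee_rot: [3.121, 0.355, -0.002]
contact_force: [-0.8, 0.6, -1.0]
finger_gap: 0.0447
finger_force: 29.9
```

Request:
{"fn": "step_arm", "kwargs": {
  "steps": [
    [0.02,-0.22,0,0],
    [0.04,-0.45,0,0],
    [0.06,-0.65,0,0],
    [0.06,-0.8,0,0],
    [0.06,-0.83,0,0],
    [0.06,-0.83,0,0],
    [0.06,-0.83,0,0]
  ]
}}

```text
time: 8.07
tcp_pos: [0.432, 0.2604, 0.2023]
ee_rot: [3.122, 0.349, -0.001]
contact_force: [-0.5, 0.7, -1.2]
finger_gap: 0.0449
finger_force: 29.9
```

Run:
```python
from plan import *
go([.4293,.2643,.06],-77.2)
p,d=arm.capture("top");c=p[140:260,110:270,::-1];a=cv2.resize(c,None,fx=4.5,fy=4.5,interpolation=cv2.INTER_CUBIC)
cv2.imwrite("pics/t3.png",a)
C=cloud("top",d).reshape(-1,3)
e=np.radians(12.8);x=np.array([np.cos(e),np.sin(e)]);y=np.array([-x[1],x[0]]);r=C[:,:2]-[.4508,.2692];L=np.c_[r@x,r@y,C[:,2]]
m=(L[:,0]>0.002)&(L[:,0]<.06)&(abs(L[:,1])<.04)&(L[:,2]>.18)&(L[:,2]<.26);k=L[m]
print(m.sum(),np.percentile(k,[2,50,98],axis=0) if m.any() else"")
```

```text
t 8.07 tcp [0.432  0.2604 0.2023] yawy -77.23 tilt 0.04 q [ 0.54  0.18  1.9  -0.    1.06  1.89] gap 0.0449 F 29.86505538225174
shift scaled [-0.0083 -0.0224  0.7117] turn scaled -0.0001 (dyaw 0.0 )
112 [[ 0.00405685 -0.02936509  0.20648745]
 [ 0.03398085 -0.00173384  0.22494635]
 [ 0.03939739  0.0124602   0.22814574]]
```

View pics/t3.png

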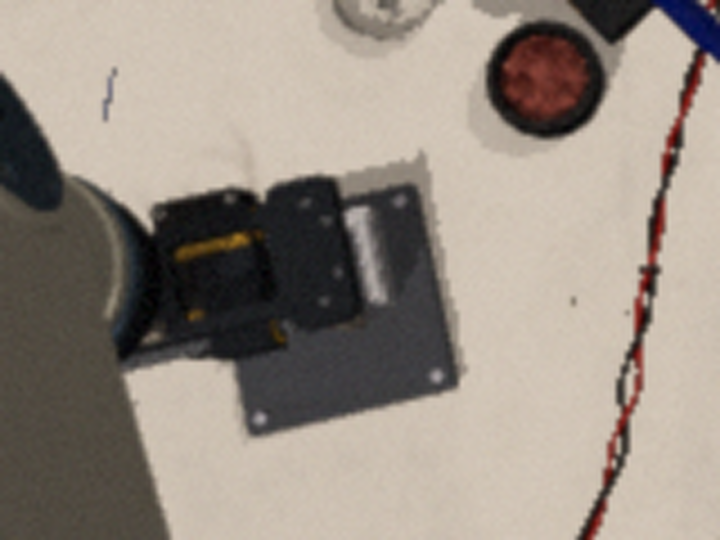

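The box leads the gripper over the cheeks, with its front end about 39 mm past the nest centre, as expected. I'll go down to just above the cheeks.

Request:
{"fn": "step_arm", "kwargs": {
  "steps": [
    [0,-0.022,0.15,0],
    [0,-0.022,0.35,0],
    [0,-0.022,0.55,0],
    [0,-0.022,0.68,0],
    [0,-0.022,0.71,0],
    [0,-0.022,0.71,0]
  ]
}}

```text
time: 8.88
tcp_pos: [0.4312, 0.2656, 0.0609]
ee_rot: [3.122, 0.349, 0.0]
contact_force: [-0.4, -0.6, -1.5]
finger_gap: 0.0451
finger_force: 29.9
```

Run:
```python
from plan import *
go([.4313,.2647,.014],-77.2)
p,d=arm.capture("side");c=p[60:180,240:400,::-1];a=cv2.resize(c,None,fx=4.5,fy=4.5,interpolation=cv2.INTER_CUBIC)
cv2.imwrite("pics/s4.png",a)
```

```text
t 8.88 tcp [0.4312 0.2656 0.0609] yawy -77.24 tilt 0.0 q [ 0.55  0.38  2.01 -0.    0.75  1.9 ] gap 0.0451 F 29.865107238292694
shift scaled [-0.0003  0.0044  0.2347] turn scaled -0.0001 (dyaw 0.0 )
```

View pics/s4.png

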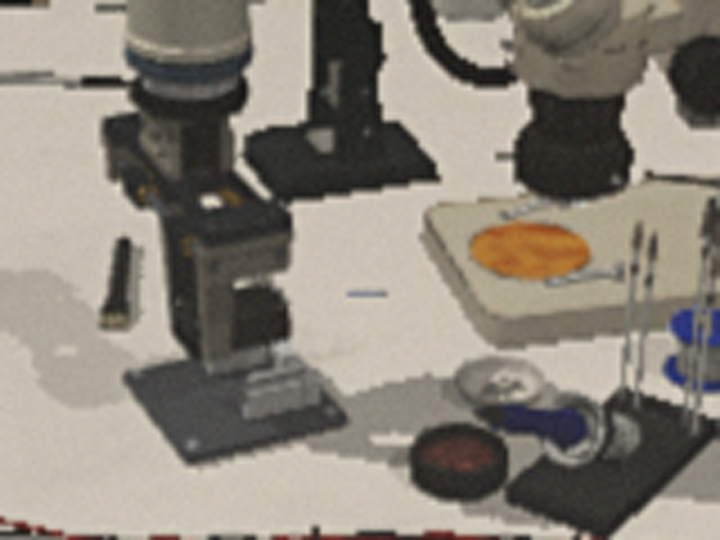

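The side view shows the box above and between the cheeks. I'll lower it slowly.

Request:
{"fn": "step_arm", "kwargs": {
  "steps": [
    [0,0.003,0.05,0],
    [0,0.003,0.1,0],
    [0,0.003,0.14,0],
    [0,0.003,0.18,0],
    [0,0.003,0.21,0],
    [0,0.003,0.22,0],
    [0,0.003,0.22,0]
  ]
}}

```text
time: 9.8
tcp_pos: [0.4309, 0.2653, 0.0165]
ee_rot: [3.122, 0.35, -0.0]
contact_force: [0.0, -0.2, -0.7]
finger_gap: 0.0449
finger_force: 29.9
```

Request:
{"fn": "step_arm", "kwargs": {
  "steps": [
    [0,0,0.01,0],
    [0,0,0.017,0],
    [0,0,0.02,0],
    [0,0,0.022,0],
    [0,0,0.022,0]
  ]
}}

```text
time: 10.42
tcp_pos: [0.4309, 0.2653, 0.0126]
ee_rot: [-3.122, -0.35, -0.0]
contact_force: [-1.7, 0.0, 4.4]
finger_gap: 0.0452
finger_force: 29.9
```

It has touched down (4.4 N up, at the expected height). Release.

Request:
{"fn": "step_arm", "kwargs": {
  "steps": [
    [0,0,0,0],
    [0,0,0,0],
    [0,0,0,0],
    [0,0,0,0],
    [0,0,0,0]
  ],
  "grip": 0.6
}}

```text
time: 11.05
tcp_pos: [0.4309, 0.2652, 0.0122]
ee_rot: [3.122, 0.35, -0.0]
contact_force: [0.6, -0.7, 0.4]
finger_gap: 0.0738
finger_force: 0.0
```

Request:
{"fn": "step_arm", "kwargs": {
  "steps": [
    [0,0,-0.05,0],
    [0,0,-0.2,0],
    [0,0,-0.5,0],
    [0,0,-0.8,0],
    [0,0,-1,0],
    [0,0,-1,0]
  ]
}}

```text
time: 11.8
tcp_pos: [0.4327, 0.2663, 0.2162]
ee_rot: [-3.119, -0.349, -0.01]
contact_force: [-0.3, 0.0, -1.0]
finger_gap: 0.0734
finger_force: 0.0
```

Request:
{"fn": "step_arm", "kwargs": {
  "steps": [
    [-0.2,0,0,0],
    [-0.4,0,0,0],
    [-0.6,0,0,0],
    [-0.6,0,0,0]
  ]
}}

```text
time: 12.3
tcp_pos: [0.3113, 0.2375, 0.2113]
ee_rot: [3.121, 0.351, -0.003]
contact_force: [0.4, 1.5, -0.3]
finger_gap: 0.0737
finger_force: 0.0
```

Run:
```python
from plan import *
go([.43,.26,.2],-77.2)
p,d=arm.capture("top");t=cv2.resize(p[160:250,140:230,::-1],None,fx=4.4,fy=4.4,interpolation=cv2.INTER_CUBIC)
p2,_=arm.capture("side");s=cv2.resize(p2[110:180,250:330,::-1],None,fx=4.9,fy=4.9,interpolation=cv2.INTER_CUBIC)
c=np.zeros((400,800,3),np.uint8);c[:t.shape[0],:t.shape[1]]=t;c[:s.shape[0],404:404+s.shape[1]]=s;cv2.imwrite("pics/f.png",c)
C=cloud("top",d).reshape(-1,3);e=np.radians(12.8);x=np.array([np.cos(e),np.sin(e)]);y=np.array([-x[1],x[0]]);r=C[:,:2]-[.4508,.2692];L=np.c_[r@x,r@y,C[:,2]]
k=L[(abs(L[:,0])<.043)&(abs(L[:,1])<.026)&(L[:,2]>.026)&(L[:,2]<.1)];print(len(k),np.percentile(k,[2,50,98],axis=0).round(4))
```

```text
t 12.3 tcp [0.3113 0.2375 0.2113] yawy -77.15 tilt 0.13 q [ 0.65 -0.02  2.1   0.    1.07  1.99] gap 0.0737 F 0.0
shift scaled [0.604  0.0222 0.0554] turn scaled 0.0001 (dyaw -0.1 )
512 [[-0.0329 -0.0237  0.0292]
 [ 0.0025 -0.0027  0.0353]
 [ 0.0376  0.0187  0.0395]]
```

View pics/f.png

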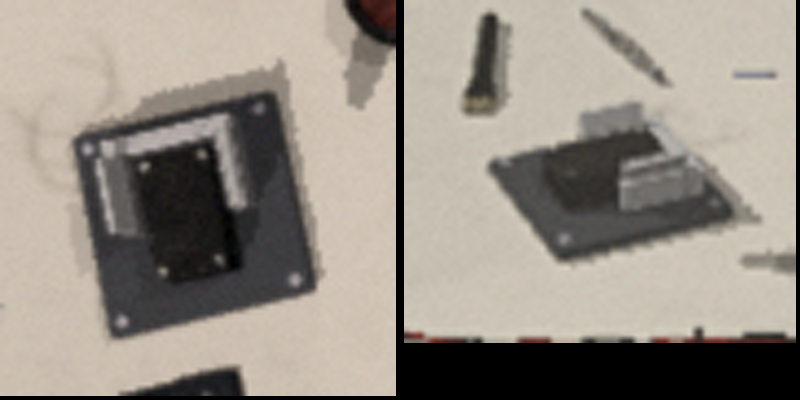

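The box lies flat and square in the nest: its centre is about 3 mm off, its lid is at 35 mm (34 mm expected), and its end is close to the stop.

```bash
python3 -c "
from bench import arm
print(arm.sign_off())"
```

```text
the job is handed in; nothing more can be done
None
```

The job is handed in: the black project box lies flat and square in the jig, about 3 mm from the nest point with its end close to the stop, the gripper is clear of it, and neither the mouse nor the tape was touched.

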